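# Clear the cutting mat

## Robot

A 6-joint arm with a two-finger parallel gripper is mounted at the origin on the work surface. World frame = base frame: x ahead of the robot, y to its left, z up, the work surface at z = 0. Lengths are in m, angles in rad, forces in N, time in s.
With the tool pointing down it reaches from about 0.4 to 0.825 m from the base axis. Payload 7 kg.
Tool frame: the origin (TCP) lies at the centre of the arm's flange, where the gripper is bolted on; the fingertips stand 178 mm ahead of it and the grasp point (between the pads) lies 159 mm ahead of it; z points along the fingers, y is the direction in which the jaws open and shut (so a half turn about z gives the same grasp; the last joint's range is limited). The gripper opens to 88 mm and grips with 3 to 60 N. Pads are 19 mm wide; open, the fingers measure 130 mm over their backs; the gripper's body (78 mm by 193 mm) begins 47 mm behind the grasp point.
Start: joints at [1.573, 0.359, 0.012, 0, -1.224, -0.288], TCP at [0.19, 0.648, 0.405] pointing down, gripper open.
Joint ranges: [-3.07, 3.07], [-1.43, 2.12], [-1.02, 1.25], [-3.03, 1.67], [-3.05, -0], [-3.03, 3.03]. Speed limits (rad/s): [2.39, 2.39, 3.01, 3.14, 3.14, 3.14].

## Interface

Orientations are given as [roll, pitch, yaw] about the fixed x, y, z axes, in that order (R = Rz(yaw) Ry(pitch) Rx(roll)).
In Python, from station import * gives the robot as it stands.
- The arm moves only by the tool send_rows, never from a script. Its argument "motion" is a list of rows, each an object with "offset": the shift along the tool's x, y, z in cm, a list of three; "turn": the turn about the tool's z in degrees. In form: [{"offset": [x, y, z], "turn": turn}, ...]. A call has 1 to 8 rows; each row is the pose to reach, as a shift and turn from the pose commanded when the call began, along the tool's axes at that moment; what a row does not reach only later rows make up. A row lasts 1/10 s, in which the tool goes at most 50 mm and 8.59 degrees, less where a joint would pass 70% of its speed; a pose out of reach is approached as far as the arm can. A call with a gripper value outside its range is refused whole. "hand" is the opening, from -1 (shut) to 1 (fully open), set as the call begins (left out, the last holds). The fingers move at their own pace and stop on an object; "squeeze" is the grip in N (left out, the last holds). Time passes only in rows, so rows that repeat a pose let the fingers close. It gives the time, the measured TCP pose, the force and the opening at its end, in the units of the state.
- get_state(): the state, without advancing time (a new reading comes with each control period).
- grab_frame(name): name is "scene" or "side" or "wrist"; returns a dict with "frame" (420x560x3 uint8, blue, green, red), "range_z" (420x560 float32, m along the optical axis (not along the pixel's ray), 0 where there is no reading), "vertical_fov" (degrees; the focal length in pixels is half the picture's height over the tangent of half this angle, whatever the lens; pixels are square), "cx", "cy" (the principal point, pixels), "cam_to_world" (4x4, takes a point from camera to world coordinates). Camera axes: x right, y up, looking along -z (the intrinsics and any distortion apply to the point x, -y, -z); pixel columns grow to the right and rows downward; lengths in m; the calibration is good to about 2 mm. A picture is of the moment at which its call begins.
- job_done(): hands the job in, once; it reports no verdict.
The state is a dict: "t": time; "q": joint angles; "qd": joint speeds; "joint_efforts": joint torques, N m; "eef_pos": TCP position; "ee_rot": TCP orientation; "force": force on the tool from outside, world axes, zero at the start; "moment": the same for the moment, N m; "width": finger opening in m.
Only numpy, scipy, OpenCV 4.12 (cv2) and the standard library are available. Lean on these libraries where they do the work, as an engineer would, in place of code of your own. Each camera call takes 0.05 s, during which the arm holds its last target. There are 200 camera calls.

## Task

Clear the quilter's cutting mat by putting each kind of thing in its own tray: stand the two loose spools of thread upright in the white rectangular tray beside the spool already there, set both knobbed pattern weights side by side flat on the floor of the round metal dish, and lay the rotary cutter lengthwise and flat in the long plywood tray. Do not shift or tip the spool that is already in the tray, and leave the scissors where they lie.

Things in the scene. Friction and masses are not known exactly. Their poses are not given: they have to be found in the camera images.
- spool_a: a spool of navy thread with wooden end discs, standing upright on the dark cutting mat: 34 mm across the discs, 31 mm across the thread, 60 mm tall, about 50 g. Origin: centre of its underside, z up along the spool; round, so yaw means nothing. Take it across the thread, from above. Unlisted small items (a tape measure, a flat tin) stand at least 75 mm away, centre to centre.
- spool_b: a spool of navy thread with wooden end discs, standing upright on the dark cutting mat: 34 mm across the discs, 31 mm across the thread, 60 mm tall, about 50 g. Origin: centre of its underside, z up along the spool; round, so yaw means nothing. Take it across the thread, from above. The twin of spool_a.
- spool_in: a third spool, the same as spool_a (34 mm across, 60 mm tall), that already stands in the white thread tray, at a different spot each time; it stays there. Origin: centre of its underside, z up.
- weight_a: a pattern weight standing on the mat: grey iron disc 52 mm across, 18 mm tall, with a bright steel knob 22 mm across reaching from 26 to 45 mm above the underside, on a 14 mm neck; about 0.3 kg. Origin: centre of its underside, z up; yaw means nothing. Take it by the knob, from above. One of two alike.
- weight_b: a pattern weight standing on the mat: grey iron disc 52 mm across, 18 mm tall, with a bright steel knob 22 mm across reaching from 26 to 45 mm above the underside, on a 14 mm neck; about 0.3 kg. Origin: centre of its underside, z up; yaw means nothing. Take it by the knob, from above. The twin of weight_a.
- rotary_cutter: a rotary cutter lying on its side: light grey handle, black disc head; 166 mm long, 90 g. Origin: on the underside near the balance point; x runs along the handle to the head, z up. Handle 24 mm wide (along y), 20 mm tall, from x = -81 to +37 mm; head 46 mm across, 10 mm thick (hub 18 mm), centred at x = +62 mm. Grip the handle across its width at the origin.
- scissors: closed scissors with black ring handles lying flat on the mat, 180 mm long, up to 69 mm wide at the rings, 10 mm thick. Origin: at the pivot, on the underside; x axis towards the blade tips (+92 mm), rings at x = -26 to -87 mm. Leave them where they lie.
- thread_tray: the thread tray: white rectangular open tray, 150 mm along its x by 190 mm along its y (inside 142 by 182 mm; rim flanges stick out a further 4 to 12 mm), walls 26 mm high, floor 4 mm thick. Fixed. Origin: centre of its underside, on the mat, z up. One spool already stands in it.
- round_dish: the weights dish: low round bright metal dish, 178 mm across the rim, 18 mm high, flat floor 4 mm thick and about 160 mm across. Fixed. Origin: centre of its underside, z up.
- tool_tray: the tool tray: long narrow plywood tray, 95 mm along its x by 220 mm along its y (inside 83 by 208 mm), walls 22 mm high, floor 6 mm thick with a cork lining. Fixed. Origin: centre of its underside, z up; its length runs along its y axis.

How it is judged:
By the outcome, as a careful person would: the job done as asked, in the order asked, and still so for the second after the job is handed in, with the robot touching nothing.
It also fails if it takes over 144 s, if anything falls off the work surface, if the arm or the gripper's body presses on something with over 40 N, if the wrist force passes 120 N, or if a joint passes its speed limit or range.

## Working session

There is one attempt and no reset: what is moved stays moved. The work goes in short steps, Python scripts to look and compute and a tool call to move; the robot and the scene stay as the last step left them, time stands still between calls to the robot, and variables do not carry over. Pictures are saved under pics/ and viewed, about 12 in all and at most 16, crops included, and the job is handed in when it is done.

Besides the shell and the picture viewer there is one more tool, called in YAML: its name, and indented under it one key for each argument. send_rows: Moves the arm, as the interface text tells. Its arguments: {"type":"object","properties":{"motion":{"type":"array"},"hand":{"type":"number"},"squeeze":{"type":"number"}},"required":["motion"]}

```bash
ls; mkdir -p pics; cat > h.py <<'E'
from station import *
import numpy as np, cv2
def cam(name):
    d=grab_frame(name); im=d["frame"]; h=im.shape[0]
    d["f"]=h/2/np.tan(np.radians(d["vertical_fov"])/2); return d
def pts(d):
    """world xyz per pixel from depth"""
    z=d["range_z"]; v,u=np.mgrid[:z.shape[0],:z.shape[1]]
    P=np.stack([(u-d["cx"])/d["f"]*z,-(v-d["cy"])/d["f"]*z,-z,np.ones_like(z)],-1)
    return (P@np.array(d["cam_to_world"]).T)[...,:3]
def ray(d,u,v,zp):
    T=np.array(d["cam_to_world"]); r=T[:3,:3]@np.array([(u-d["cx"])/d["f"],-(v-d["cy"])/d["f"],-1.])
    o=T[:3,3]; return o+r*(zp-o[2])/r[2]
E
python3 - <<'E'
from h import *
print(get_state())
for n in("scene","side","wrist"):
    d=cam(n); cv2.imwrite(f"pics/{n}0.png",d["frame"]); np.savez(f"{n}0.npz",**d); print({k:v for k,v in d.items() if k not in("frame","range_z")})
E
```

```text
pics
{'t': 0.0, 'q': array([ 1.57313522e+00,  3.59424588e-01,  1.10627224e-02, -3.51647429e-04,
       -1.22410638e+00, -2.88089468e-01]), 'qd': array([-5.68100948e-05,  1.68760515e-03, -1.39900483e-03,  7.35803310e-04,
        9.61173449e-07, -1.54139149e-03]), 'joint_efforts': array([ 8.34954608e-05, -5.82722247e+01,  2.93058103e+01,  6.99725792e+00,
        6.95596682e-03, -1.44915562e-04]), 'eef_pos': array([0.19022008, 0.64744655, 0.40369946]), 'ee_rot': array([ 3.13989571e+00, -1.58129570e-04, -2.85870205e-01]), 'force': array([0.43487725, 0.04320076, 0.07882299]), 'moment': array([-0.00131768,  0.02352121,  0.02756013]), 'width': 0.08730833336595656}
{'vertical_fov': 57.31155187696171, 'cx': 280.3822019847455, 'cy': 217.12087358886117, 'cam_to_world': array([[-0.16428099, -0.84102079,  0.51545686,  1.10750332],
       [ 0.98639744, -0.14305364,  0.08096753,  0.11058166],
       [ 0.0056426 ,  0.52174676,  0.85308175,  1.01805776],
       [ 0.        ,  0.        ,  0.        ,  1.        ]]), 'f': np.float64(384.2766994320445)}
{'vertical_fov': 52.64460020764875, 'cx': 280.03964641783494, 'cy': 203.40886892611505, 'cam_to_world': array([[ 0.77956097,  0.37429501, -0.50218318,  0.00573153],
       [-0.62632445,  0.46784229, -0.62357138, -0.6547218 ],
       [ 0.00154287,  0.80064151,  0.59914171,  0.65882952],
       [ 0.        ,  0.        ,  0.        ,  1.        ]]), 'f': np.float64(424.4866910866208)}
{'vertical_fov': 59.60991744479982, 'cx': 271.2325051541585, 'cy': 215.2364025699815, 'cam_to_world': array([[-0.28068137,  0.91246343,  0.29770532,  0.27076202],
       [-0.95979825, -0.26758038, -0.0847824 ,  0.62533596],
       [ 0.00229926, -0.30953389,  0.95088563,  0.3837266 ],
       [ 0.        ,  0.        ,  0.        ,  1.        ]]), 'f': np.float64(366.607094854916)}
```

View pics/scene0.png

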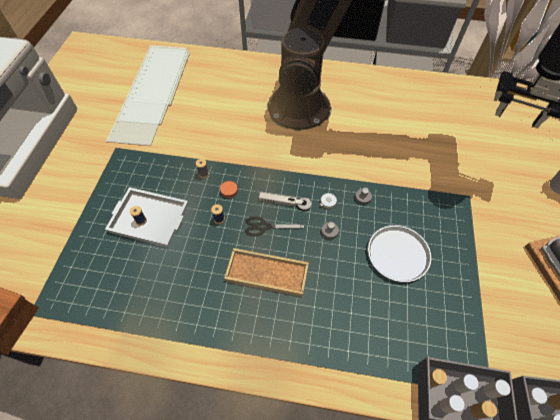

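View pics/side0.png

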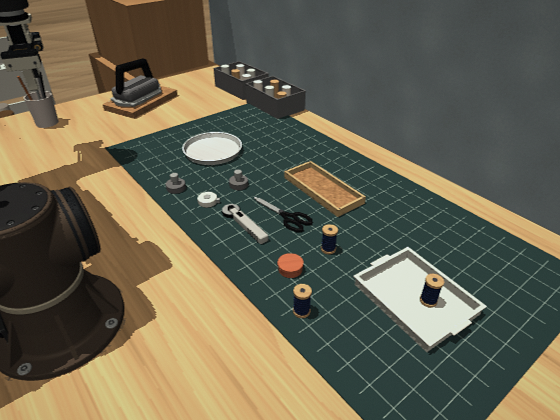

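Scene: spools at about (201,168) and (217,213), the third in the white tray at (137,214). Weights at (364,195) and (330,230), cutter (285,200), scissors (270,226), dish (399,254), plywood tray (267,272). The side view agrees. Now I'll measure.

```bash
cat > m.py <<'E'
from h import *
for n in("scene","side"):
    d=dict(np.load(f"{n}0.npz")); P=pts(d)
    Z=P[...,2]; print(n,"mat z",np.round([np.median(Z[300:315,150:400]),Z[5,5]],4))
    m=((Z>0.007)&(Z<0.075)&(P[...,0]>.3)&(P[...,0]<.95)&(abs(P[...,1])<.48)&(np.hypot(P[...,0],P[...,1])>.25)).astype(np.uint8)
    k,l,s,c=cv2.connectedComponentsWithStats(m)
    for i in range(1,k):
        if s[i,4]<12: continue
        q=P[l==i]; zt=q[:,2].max(); t=q[q[:,2]>zt-.006]
        r=cv2.minAreaRect((q[:,:2]*1000).astype(np.float32))
        print(np.round(c[i]),s[i,4],"zmax %.3f"%zt,"top",np.round(t.mean(0)[:2],4),"topbox",np.round((t.min(0)[:2]+t.max(0)[:2])/2,4),"rect",np.round(r[0],0),np.round(r[1],0),round(r[2],1))
E
python3 m.py
```

```text
scene mat z [ 0.0022 -0.4263]
[202. 168.] 178 zmax 0.068 top [ 0.373  -0.2642] topbox [ 0.3713 -0.2632] rect [ 374. -264.] [36. 31.] 47.0
[228. 189.] 228 zmax 0.030 top [ 0.4287 -0.1646] topbox [ 0.4286 -0.1639] rect [ 426. -166.] [61. 53.] 34.0
[147. 215.] 1691 zmax 0.071 top [ 0.5821 -0.4011] topbox [ 0.5812 -0.4013] rect [ 569. -379.] [207. 159.] 84.5
[363. 196.] 213 zmax 0.051 top [0.3824 0.2614] topbox [0.3813 0.2612] rect [385. 259.] [51. 48.] 69.9
[286. 201.] 469 zmax 0.028 top [4.382e-01 2.000e-04] topbox [0.4375 0.0082] rect [438.  18.] [163.  45.] 89.0
[328. 201.] 202 zmax 0.025 top [0.4167 0.1542] topbox [0.4173 0.1534] rect [416. 154.] [51. 49.] 0.7
[218. 214.] 189 zmax 0.066 top [ 0.5351 -0.1698] topbox [ 0.5364 -0.1697] rect [ 536. -170.] [32. 32.] 38.5
[156. 221.] 24 zmax 0.010 top [ 0.575 -0.357] topbox [ 0.575  -0.3573] rect [ 577. -353.] [35. 20.] 40.4
[266. 226.] 339 zmax 0.016 top [ 0.538 -0.031] topbox [0.5421 0.001 ] rect [533.   0.] [ 64. 177.] 9.1
[330. 230.] 236 zmax 0.050 top [0.5232 0.1688] topbox [0.5222 0.1691] rect [524. 168.] [51. 49.] 89.5
[161. 229.] 
[... 2408 characters left out ...]
opbox [0.4141 0.1483] rect [414. 150.] [49. 52.] 5.7
[289. 216.] 415 zmax 0.013 top [ 0.5344 -0.0334] topbox [ 0.5387 -0.0042] rect [537.  -4.] [ 65. 176.] 1.9
[245. 222.] 631 zmax 0.027 top [ 0.4346 -0.0085] topbox [0.4342 0.0038] rect [434.  16.] [170.  44.] 87.5
[329. 238.] 383 zmax 0.064 top [ 0.5318 -0.1751] topbox [ 0.5338 -0.1743] rect [ 532. -174.] [35. 33.] 72.0
[416. 292.] 2938 zmax 0.069 top [ 0.5793 -0.4067] topbox [ 0.5797 -0.4062] rect [ 568. -382.] [206. 161.] 84.4
[290. 264.] 486 zmax 0.027 top [ 0.4254 -0.1689] topbox [ 0.4266 -0.1684] rect [ 426. -168.] [54. 54.] 28.4
[302. 300.] 517 zmax 0.064 top [ 0.3703 -0.2686] topbox [ 0.3714 -0.2683] rect [ 371. -268.] [33. 33.] 56.8
```

View pics/wrist0.png

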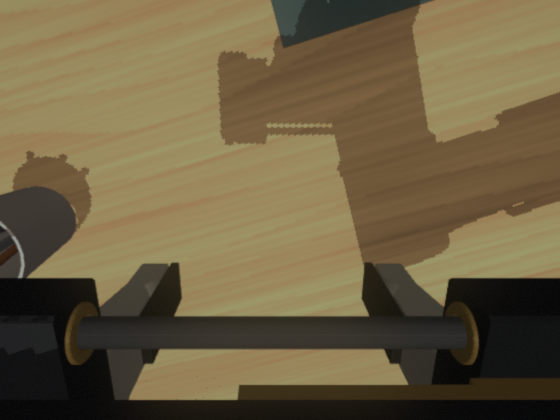

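send_rows:
  motion:
    - {"offset":[56,69,2],"turn":-16.4}
    - {"offset":[56,69,2],"turn":-16.4}
    - {"offset":[56,69,2],"turn":-16.4}
    - {"offset":[56,69,2],"turn":-16.4}
    - {"offset":[56,69,2],"turn":-16.4}
    - {"offset":[56,69,2],"turn":-16.4}
    - {"offset":[56,69,2],"turn":-16.4}
    - {"offset":[56,69,2],"turn":-16.4}
  hand: 0.2

```text
t: 0.95
eef_pos: [0.3447, 0.2766, 0.3957]
ee_rot: [-3.141, -0.0, 0.001]
force: [2.4, 0.2, -0.1]
width: 0.0527
```

send_rows:
  motion:
    - {"offset":[18.9,44.9,6.5]}
    - {"offset":[18.9,44.9,6.5]}
    - {"offset":[18.9,44.9,6.5]}
    - {"offset":[18.9,44.9,6.5]}
    - {"offset":[18.9,44.9,6.5]}
    - {"offset":[18.9,44.9,6.5]}
    - {"offset":[18.9,44.9,6.5]}
    - {"offset":[18.9,44.9,6.5]}

```text
validation failed for argument at $.mo...
```

send_rows:
  motion:
    - {"offset":[3.5,8.3,1.1]}
    - {"offset":[3.5,8.3,1.1]}
    - {"offset":[3.5,8.3,1.1]}
    - {"offset":[3.5,8.3,1.1]}

```text
validation failed for argument at $.mo...
```

```bash
python3 - <<'E'
from h import *
d=cam("wrist"); cv2.imwrite("pics/w1.png",d["frame"]); np.savez("w1.npz",**d); s=get_state(); print(s["t"],s["eef_pos"],s["ee_rot"],s["width"])
P=pts(d); Z=P[...,2]; m=((Z>.045)&(Z<.08)).astype(np.uint8)
k,l,st,c=cv2.connectedComponentsWithStats(m)
for i in range(1,k):
    if st[i,4]>60:
        q=P[l==i]; t=q[q[:,2]>q[:,2].max()-.006]; print(c[i],st[i,4],q[:,2].max(),t.mean(0),(t.min(0)+t.max(0))/2,np.ptp(t,0))
E
```

```text
1.0 [0.34546189 0.27135428 0.39528444] [ 3.13972678e+00  1.13414126e-03 -8.79213506e-04] 0.052384900052228525
[290.50226244 154.16289593] 442 0.05004340742405072 [0.37915881 0.26093427 0.04764995] [0.37891679 0.26085023 0.04752197] [0.02152484 0.0207119  0.00504287]
```

send_rows:
  motion:
    - {"offset":[18.9,44.3,6.5],"turn":0}
    - {"offset":[18.9,44.3,6.5],"turn":0}
    - {"offset":[18.9,44.3,6.5],"turn":0}
    - {"offset":[18.9,44.3,6.5],"turn":0}
    - {"offset":[18.9,44.3,6.5],"turn":0}
    - {"offset":[18.9,44.3,6.5],"turn":0}
    - {"offset":[18.9,44.3,6.5],"turn":0}
    - {"offset":[18.9,44.3,6.5],"turn":0}

```text
t: 1.8
eef_pos: [0.5007, -0.088, 0.342]
ee_rot: [-3.141, -0.0, 0.0]
force: [0.8, 0.6, -0.1]
width: 0.0526
```

send_rows:
  motion:
    - {"offset":[3.4,8.1,1.2],"turn":0}
    - {"offset":[3.4,8.1,1.2],"turn":0}
    - {"offset":[3.4,8.1,1.2],"turn":0}
    - {"offset":[3.4,8.1,1.2],"turn":0}

```text
t: 2.2
eef_pos: [0.5341, -0.1678, 0.3293]
ee_rot: [-3.141, 0.002, -0.002]
force: [-0.2, 0.0, 0.9]
width: 0.0528
```

```bash
cat > w.py <<'E'
import sys
from h import *
n,zl,zh=sys.argv[1],float(sys.argv[2]),float(sys.argv[3])
d=cam("wrist"); cv2.imwrite(f"pics/{n}.png",d["frame"]); np.savez(f"{n}.npz",**d); s=get_state()
print(s["t"],s["eef_pos"],s["ee_rot"],s["width"],s["force"])
P=pts(d); Z=P[...,2]; print("low z",np.percentile(Z[d["range_z"]>0],[2,10,30]))
m=((Z>zl)&(Z<zh)).astype(np.uint8)
k,l,st,c=cv2.connectedComponentsWithStats(m)
for i in range(1,k):
    if st[i,4]>60:
        q=P[l==i]; t=q[q[:,2]>q[:,2].max()-.006]; print(c[i],st[i,4],"zmax",q[:,2].max(),"mean",t.mean(0),"box",((t.min(0)+t.max(0))/2)[:2],np.ptp(t,0)[:2])
E
python3 w.py w1 .045 .08
```

```text
2.25 [ 0.534027   -0.16694377  0.32970476] [-3.14143853e+00  1.05074503e-03 -5.85238665e-04] 0.052329692464564016 [-0.451151    0.29177064  0.20558938]
low z [0.00169496 0.00235982 0.00316766]
[277.41634024 218.45663123] 1787 zmax 0.06526431974207936 mean [ 0.5337959  -0.17075065  0.06288433] box [ 0.53332465 -0.17083086] [0.03384316 0.03222944]
```

send_rows:
  motion:
    - {"offset":[0,0.4,0],"turn":0}
    - {"offset":[0,0.4,4],"turn":0}
    - {"offset":[0,0.4,8],"turn":0}
    - {"offset":[0,0.4,11],"turn":0}
    - {"offset":[0,0.4,12.8],"turn":0}
    - {"offset":[0,0.4,12.8],"turn":0}
    - {"offset":[0,0.4,12.8],"turn":0}

```text
t: 2.95
eef_pos: [0.5347, -0.1702, 0.203]
ee_rot: [3.141, -0.001, 0.002]
force: [0.4, 0.1, 0.5]
width: 0.0525
```

send_rows:
  motion:
    - {"offset":[0,0,0],"turn":0}
    - {"offset":[0,0,0],"turn":0}
    - {"offset":[0,0,0],"turn":0}
    - {"offset":[0,0,0],"turn":0}
    - {"offset":[0,0,0],"turn":0}
    - {"offset":[0,0,0],"turn":0}
  hand: -1
  squeeze: 15

```text
t: 3.55
eef_pos: [0.5348, -0.171, 0.2031]
ee_rot: [3.141, -0.002, 0.001]
force: [-0.2, 1.3, 6.6]
width: 0.0333
```

send_rows:
  motion:
    - {"offset":[0,0,0],"turn":0}
    - {"offset":[0,0,0],"turn":0}
    - {"offset":[0,0,0],"turn":0}
    - {"offset":[0,0,0.6],"turn":0}
    - {"offset":[0,0,1.1],"turn":0}
    - {"offset":[0,0,1.1],"turn":0}
  hand: 0.2

```text
t: 4.15
eef_pos: [0.5338, -0.1709, 0.19]
ee_rot: [-3.141, 0.002, 0.0]
force: [0.8, 0.2, -0.8]
width: 0.0525
```

send_rows:
  motion:
    - {"offset":[0,0,0],"turn":0}
    - {"offset":[0,0,0],"turn":0}
    - {"offset":[0,0,0],"turn":0}
    - {"offset":[0,0,0],"turn":0}
    - {"offset":[0,0,0],"turn":0}
    - {"offset":[0,0,0],"turn":0}
    - {"offset":[0,0,0],"turn":0}
    - {"offset":[0,0,0],"turn":0}
  hand: -1
  squeeze: 15

```text
t: 4.95
eef_pos: [0.5343, -0.1709, 0.1912]
ee_rot: [3.142, -0.0, 0.0]
force: [-0.6, 0.3, 0.9]
width: 0.0324
```

send_rows:
  motion:
    - {"offset":[0,0,-3],"turn":0}
    - {"offset":[0,0,-6.5],"turn":0}
    - {"offset":[0,0,-10],"turn":0}
    - {"offset":[0.2,4,-10],"turn":0}
    - {"offset":[0.4,8,-10],"turn":0}
    - {"offset":[0.6,12,-10],"turn":0}
    - {"offset":[0.8,16.5,-10],"turn":0}
    - {"offset":[0.8,16.5,-10],"turn":0}

```text
t: 5.75
eef_pos: [0.542, -0.3401, 0.2905]
ee_rot: [3.141, 0.001, -0.003]
force: [-0.3, 0.3, -1.0]
width: 0.0324
```

```bash
python3 w.py w2 .014 .12; python3 - <<'E'
from h import *
d=dict(np.load("w2.npz")); P=pts(d); Z=P[...,2]
m=(Z>.02)&(Z<.045)&(P[...,1]<-.2)&(P[...,0]>.45)&(P[...,0]<.7)
q=P[m]; print(q.min(0),q.max(0)); r=cv2.minAreaRect((q[:,:2]*1000).astype(np.float32)); print(r)
E
```

```text
5.8 [ 0.54179289 -0.338239    0.29033876] [-3.14135981e+00  9.67982132e-04 -3.26568231e-03] 0.03244193640832602 [-0.50575071  0.90329344 -0.74537386]
low z [0.00174226 0.00242137 0.00331479]
[342.55800294 149.0321139 ] 15663 zmax 0.11999650333673598 mean [ 0.55181261 -0.33505127  0.11706234] box [ 0.54635334 -0.33277297] [0.02025793 0.0520042 ]
[377.94024458 173.67315175] 3598 zmax 0.06928783402094713 mean [ 0.58109141 -0.40298934  0.0669268 ] box [ 0.58030371 -0.40322674] [0.03409234 0.0335881 ]
[329.075 265.075] 80 zmax 0.11987070943623918 mean [ 0.55224421 -0.36520096  0.11826562] box [ 0.55227973 -0.36505021] [0.00096572 0.01180616]
[364.109375 275.875   ] 128 zmax 0.021451794663699814 mean [ 0.49389868 -0.40803586  0.01738747] box [ 0.49381357 -0.41212557] [0.00314543 0.0321387 ]
[ 38.71791045 363.61492537] 670 zmax 0.026754196099114197 mean [ 0.41953953 -0.15009276  0.02483934] box [ 0.41704642 -0.14901593] [0.0343532  0.02097148]
[ 0.49468476 -0.49145212  0.02000438] [ 0.65495738 -0.27447704  0.04499746]
((568.4927368164062, -382.88494873046875), (214.32032775878906, 156.9576873779297), 85.07592010498047)
```

View pics/w2.png

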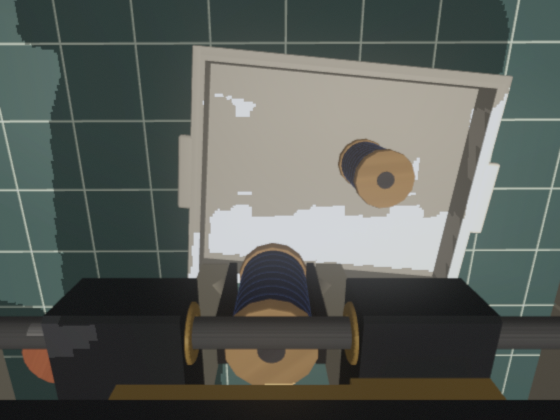

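send_rows:
  motion:
    - {"offset":[0,0,3],"turn":0}
    - {"offset":[0,0,6],"turn":0}
    - {"offset":[0,0,8],"turn":0}
    - {"offset":[0,0,9],"turn":0}
    - {"offset":[0,0,9.3],"turn":0}
    - {"offset":[0,0,9.5],"turn":0}
    - {"offset":[0,0,9.5],"turn":0}

```text
t: 6.5
eef_pos: [0.5428, -0.3358, 0.1971]
ee_rot: [3.141, -0.001, 0.001]
force: [0.3, -0.6, -0.3]
width: 0.0323
```

send_rows:
  motion:
    - {"offset":[0,0,0.1],"turn":0}
    - {"offset":[0,0,0.1],"turn":0}
    - {"offset":[0,0,0.2],"turn":0}
    - {"offset":[0,0,0.2],"turn":0}

```text
t: 6.9
eef_pos: [0.5428, -0.3361, 0.1951]
ee_rot: [3.141, -0.001, 0.001]
force: [-0.3, 0.6, 4.5]
width: 0.0324
```

send_rows:
  motion:
    - {"offset":[0,0,0],"turn":0}
    - {"offset":[0,0,0],"turn":0}
    - {"offset":[0,0,0],"turn":0}
    - {"offset":[0,0,-3],"turn":0}
    - {"offset":[0,0,-7],"turn":0}
    - {"offset":[0,0,-12],"turn":0}
    - {"offset":[0,0,-12],"turn":0}
  hand: -0.08

```text
t: 7.6
eef_pos: [0.5443, -0.3368, 0.3216]
ee_rot: [3.137, -0.01, 0.002]
force: [0.3, -0.3, -0.8]
width: 0.0401
```

send_rows:
  motion:
    - {"offset":[-17,-7,0],"turn":0}
    - {"offset":[-17,-7,0],"turn":0}
    - {"offset":[-17,-7,0],"turn":0}
    - {"offset":[-17,-7,0],"turn":0}
    - {"offset":[-17,-7,0],"turn":0}
    - {"offset":[-17,-7,0],"turn":0}
  hand: 0.2

```text
t: 8.2
eef_pos: [0.372, -0.2658, 0.3147]
ee_rot: [3.141, -0.002, 0.001]
force: [0.4, 0.5, -0.5]
width: 0.0525
```

```bash
python3 w.py w3 .045 .09
```

```text
8.25 [ 0.37276084 -0.26603882  0.31460676] [ 3.14111497e+00 -1.44449445e-03  8.30318315e-04] 0.05261707032358345 [ 0.29297825 -0.42666191  0.98899026]
low z [-0.00026868  0.00187766  0.00281011]
[271.75400802 226.09468938] 1996 zmax 0.0658970497839236 mean [ 0.37175575 -0.26487374  0.06292028] box [ 0.37118084 -0.26471622] [0.03339717 0.033217  ]
```

View pics/w3.png

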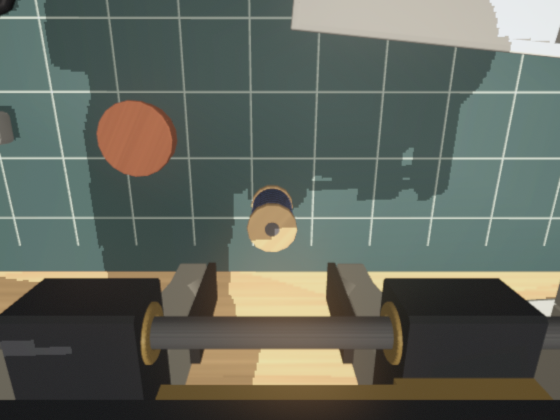

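The spool is at (272,226), on target and between the open fingers. The red tin at (137,138) is well clear.

send_rows:
  motion:
    - {"offset":[-0.1,-0.1,4],"turn":0}
    - {"offset":[-0.1,-0.1,8],"turn":0}
    - {"offset":[-0.1,-0.1,11],"turn":0}
    - {"offset":[-0.1,-0.1,12.4],"turn":0}
    - {"offset":[-0.1,-0.1,12.4],"turn":0}
    - {"offset":[-0.1,-0.1,12.4],"turn":0}

```text
t: 8.85
eef_pos: [0.3723, -0.2652, 0.19]
ee_rot: [3.142, 0.001, 0.001]
force: [-0.3, 0.2, 0.2]
width: 0.0527
```

send_rows:
  motion:
    - {"offset":[0,0,0],"turn":0}
    - {"offset":[0,0,0],"turn":0}
    - {"offset":[0,0,0],"turn":0}
    - {"offset":[0,0,0],"turn":0}
    - {"offset":[0,0,0],"turn":0}
    - {"offset":[0,0,0],"turn":0}
    - {"offset":[0,0,0],"turn":0}
    - {"offset":[0,0,0],"turn":0}
  hand: -1
  squeeze: 15

```text
t: 9.65
eef_pos: [0.3718, -0.2651, 0.1907]
ee_rot: [3.141, -0.001, 0.001]
force: [-0.8, -1.1, 6.3]
width: 0.0325
```

send_rows:
  motion:
    - {"offset":[0,0,-4],"turn":0}
    - {"offset":[0,0,-8],"turn":0}
    - {"offset":[0,0,-12],"turn":0}
    - {"offset":[4,1.5,-12],"turn":0}
    - {"offset":[8,2.5,-12],"turn":0}
    - {"offset":[12,4,-12],"turn":0}
    - {"offset":[16,5,-12],"turn":0}
    - {"offset":[20,6.5,-12],"turn":0}

```text
t: 10.45
eef_pos: [0.5726, -0.3299, 0.3097]
ee_rot: [-3.141, 0.001, 0.0]
force: [0.4, 0.7, -0.2]
width: 0.0325
```

send_rows:
  motion:
    - {"offset":[3.9,1.4,0],"turn":0}
    - {"offset":[3.9,1.4,0],"turn":0}
    - {"offset":[3.9,1.4,4],"turn":0}
    - {"offset":[3.9,1.4,7],"turn":0}
    - {"offset":[3.9,1.4,9.5],"turn":0}
    - {"offset":[3.9,1.4,10.8],"turn":0}
    - {"offset":[3.9,1.4,11.3],"turn":0}
    - {"offset":[3.9,1.4,11.3],"turn":0}

```text
t: 11.25
eef_pos: [0.6104, -0.3438, 0.197]
ee_rot: [-3.142, 0.001, 0.001]
force: [0.3, -0.1, 0.5]
width: 0.0323
```

send_rows:
  motion:
    - {"offset":[0,0,0.1],"turn":0}
    - {"offset":[0,0,0.1],"turn":0}
    - {"offset":[0,0,0.15],"turn":0}
    - {"offset":[0,0,0.15],"turn":0}

```text
t: 11.65
eef_pos: [0.6105, -0.3439, 0.1964]
ee_rot: [3.141, -0.001, 0.0]
force: [-0.9, 0.0, -0.2]
width: 0.0324
```

send_rows:
  motion:
    - {"offset":[0,0,0.1],"turn":0}
    - {"offset":[0,0,0.1],"turn":0}
    - {"offset":[0,0,0.15],"turn":0}
    - {"offset":[0,0,0.15],"turn":0}

```text
t: 12.05
eef_pos: [0.6107, -0.344, 0.1949]
ee_rot: [3.141, -0.001, 0.001]
force: [0.4, 0.4, 5.5]
width: 0.0327
```

send_rows:
  motion:
    - {"offset":[0,0,0],"turn":0}
    - {"offset":[0,0,0],"turn":0}
    - {"offset":[0,0,0],"turn":0}
    - {"offset":[0,0,-3],"turn":0}
    - {"offset":[0,0,-7],"turn":0}
    - {"offset":[0,0,-11],"turn":0}
    - {"offset":[0,0,-14],"turn":0}
    - {"offset":[0,0,-14],"turn":0}
  hand: -0.08

```text
t: 12.85
eef_pos: [0.6114, -0.3444, 0.3398]
ee_rot: [3.138, -0.008, 0.001]
force: [0.4, 0.0, 0.6]
width: 0.0404
```

send_rows:
  motion:
    - {"offset":[-9,-51,0],"turn":60}
    - {"offset":[-9,-51,0],"turn":60}
    - {"offset":[-9,-51,0],"turn":60}
    - {"offset":[-9,-51,0],"turn":60}
    - {"offset":[-9,-51,0],"turn":60}
    - {"offset":[-9,-51,0],"turn":60}
    - {"offset":[-9,-51,0],"turn":60}
    - {"offset":[-9,-51,0],"turn":60}

```text
t: 13.65
eef_pos: [0.544, 0.0308, 0.3338]
ee_rot: [3.141, 0.0, -1.052]
force: [1.9, 0.9, 0.0]
width: 0.0405
```

```bash
python3 w.py w4 .04 .06; python3 - <<'E'
from h import *
d=cam("side"); cv2.imwrite("pics/s1.png",cv2.resize(d["frame"][220:370,300:520],None,fx=3,fy=3))
P=pts(d); Z=P[...,2]
m=((Z>.045)&(Z<.085)&(P[...,1]<-.2)&(P[...,0]>.45)&(P[...,0]<.7)).astype(np.uint8)
k,l,st,c=cv2.connectedComponentsWithStats(m)
for i in range(1,k):
    if st[i,4]>20:
        q=P[l==i]; t=q[q[:,2]>q[:,2].max()-.006]; print(st[i],q[:,2].max(),t.mean(0))
E
```

```text
13.7 [0.54339255 0.03623634 0.33395629] [-3.14055665e+00  1.08495667e-03 -1.05222635e+00] 0.039968398670818195 [-2.71167092  3.02999433 -1.00413106]
low z [0.00102617 0.00221677 0.00304469]
[223.10687023 356.11450382] 131 zmax 0.048942219428170175 mean [0.51436406 0.1672976  0.04744354] box [0.51482714 0.16946419] [0.00985903 0.0178813 ]
[409 250  18  19 266] 0.0692788732127031 [ 0.60910987 -0.34678904  0.06563623]
[384 263  18  20 281] 0.06832214833241035 [ 0.54039537 -0.33911174  0.06535237]
[425 274  20  20 307] 0.06773679642563146 [ 0.57902766 -0.40674474  0.06524006]
```

View pics/s1.png

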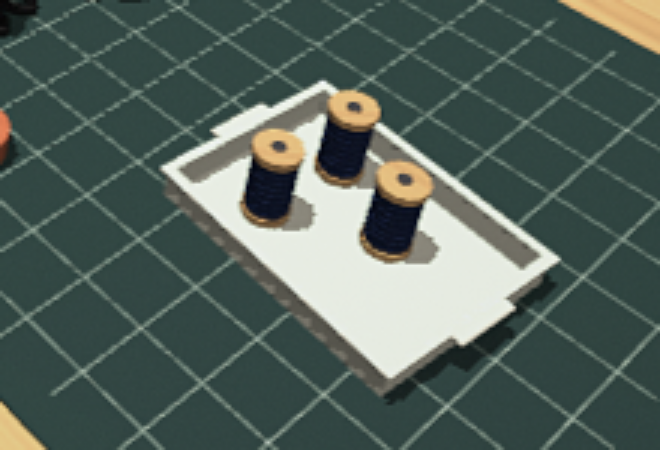

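Spools done: all three stand upright, and the one already there is unmoved (0.579,-0.407, as before). Now the weights.

send_rows:
  motion:
    - {"offset":[-12.4,-4.6,2],"turn":30}
    - {"offset":[-12.4,-4.6,2],"turn":30}
    - {"offset":[-12.4,-4.6,2],"turn":30}
    - {"offset":[-12.4,-4.6,2],"turn":30}
    - {"offset":[-12.4,-4.6,2],"turn":30}
    - {"offset":[-12.4,-4.6,2],"turn":30}
  hand: 0

```text
t: 14.35
eef_pos: [0.5226, 0.1593, 0.3139]
ee_rot: [3.141, -0.0, -1.567]
force: [0.4, -1.0, -0.4]
width: 0.0438
```

```bash
python3 w.py w5 .04 .06
```

```text
14.4 [0.52269689 0.15905719 0.31402867] [ 3.14125715e+00 -2.03463393e-04 -1.56806186e+00] 0.04406107232665999 [-0.32113311  0.29263407  0.56601948]
low z [0.00018439 0.00209964 0.00290346]
[273.2758133  229.56011315] 707 zmax 0.049742429920176134 mean [0.52020835 0.16794006 0.04740538] box [0.52004732 0.16862642] [0.02105599 0.02076961]
```

send_rows:
  motion:
    - {"offset":[-0.9,0.2,0],"turn":0}
    - {"offset":[-0.9,0.2,4],"turn":0}
    - {"offset":[-0.9,0.2,8],"turn":0}
    - {"offset":[-0.9,0.2,10.5],"turn":0}
    - {"offset":[-0.9,0.2,11.2],"turn":0}
    - {"offset":[-0.9,0.2,11.2],"turn":0}
    - {"offset":[-0.9,0.2,11.2],"turn":0}

```text
t: 15.1
eef_pos: [0.5213, 0.1691, 0.2035]
ee_rot: [-3.14, 0.001, -1.57]
force: [0.0, -0.0, -0.2]
width: 0.0442
```

send_rows:
  motion:
    - {"offset":[0,0,0],"turn":0}
    - {"offset":[0,0,0],"turn":0}
    - {"offset":[0,0,0],"turn":0}
    - {"offset":[0,0,0],"turn":0}
    - {"offset":[0,0,0],"turn":0}
    - {"offset":[0,0,0],"turn":0}
    - {"offset":[0,0,0],"turn":0}
    - {"offset":[0,0,0],"turn":0}
  hand: -1
  squeeze: 35

```text
t: 15.9
eef_pos: [0.5208, 0.169, 0.2029]
ee_rot: [-3.141, 0.0, -1.57]
force: [-1.5, 0.0, 7.1]
width: 0.0207
```

send_rows:
  motion:
    - {"offset":[0,0,-3],"turn":0}
    - {"offset":[0,0,-6],"turn":0}
    - {"offset":[0,0,-8],"turn":0}
    - {"offset":[-5,-1,-8],"turn":0}
    - {"offset":[-10,-2,-8],"turn":0}
    - {"offset":[-15,-3,-8],"turn":0}
    - {"offset":[-20,-4,-8],"turn":0}
    - {"offset":[-23.3,-4.4,-8],"turn":0}

```text
t: 16.7
eef_pos: [0.5646, 0.4044, 0.2813]
ee_rot: [3.141, -0.0, -1.57]
force: [1.0, 0.2, -3.0]
width: 0.0214
```

```bash
python3 w.py w6 .011 .06; python3 - <<'E'
from h import *
d=dict(np.load("w6.npz")); P=pts(d); Z=P[...,2]
m=(Z>.016)&(Z<.03)&(P[...,1]>.25)
q=P[m][:,:2]; print(len(q),q.min(0),q.max(0),cv2.minEnclosingCircle((q*1000).astype(np.float32)))
E
```

```text
16.75 [0.56504252 0.40900119 0.28092893] [-3.14037141e+00  1.16463264e-03 -1.56722467e+00] 0.021015607963007835 [ 5.50759144  5.92033376 -1.71156661]
low z [0.00169493 0.00232327 0.00308054]
[549.72403101  14.71782946] 645 zmax 0.022522588475854782 mean [0.39886362 0.27450036 0.01971728] box [0.39824686 0.2754481 ] [0.01332004 0.01608083]
[271.96965445 138.83774776] 11402 zmax 0.025223665259984734 mean [0.56323952 0.34680281 0.02207304] box [0.56329354 0.36553702] [0.18054523 0.16355022]
8801 [0.39012994 0.26721577] [0.65356615 0.44731213] ((518.37060546875, 345.2432861328125), 143.19378662109375)
```

View pics/w6.png

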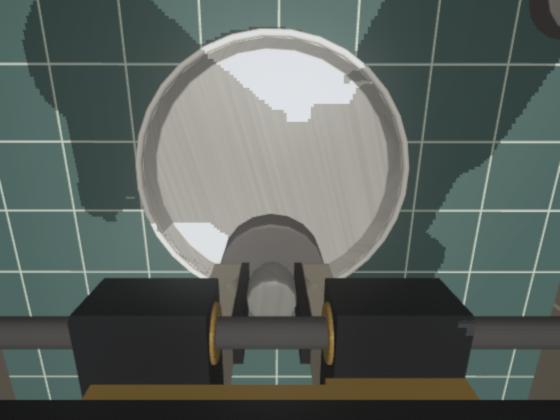

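send_rows:
  motion:
    - {"offset":[0,0,2],"turn":0}
    - {"offset":[0,0,4.5],"turn":0}
    - {"offset":[0,0,6.3],"turn":0}
    - {"offset":[0,0,7],"turn":0}
    - {"offset":[0,0,7.2],"turn":0}
    - {"offset":[0,0,7.3],"turn":0}
    - {"offset":[0,0,7.4],"turn":0}
    - {"offset":[0,0,7.4],"turn":0}

```text
t: 17.55
eef_pos: [0.5647, 0.4019, 0.2091]
ee_rot: [-3.141, 0.001, -1.57]
force: [0.2, 0.4, -2.2]
width: 0.021
```

send_rows:
  motion:
    - {"offset":[0,0,0.1],"turn":0}
    - {"offset":[0,0,0.1],"turn":0}
    - {"offset":[0,0,0.2],"turn":0}
    - {"offset":[0,0,0.2],"turn":0}

```text
t: 17.95
eef_pos: [0.5646, 0.4019, 0.207]
ee_rot: [-3.141, 0.0, -1.57]
force: [-3.1, -0.1, 3.6]
width: 0.0207
```

send_rows:
  motion:
    - {"offset":[0,0,0],"turn":0}
    - {"offset":[0,0,0],"turn":0}
    - {"offset":[0,0,0],"turn":0}
    - {"offset":[0,0,0],"turn":0}
    - {"offset":[0,0,-3],"turn":0}
    - {"offset":[0,0,-7],"turn":0}
    - {"offset":[0,0,-10],"turn":0}
    - {"offset":[0,0,-10],"turn":0}
  hand: 0

```text
t: 18.75
eef_pos: [0.5657, 0.4028, 0.3119]
ee_rot: [-3.135, 0.006, -1.57]
force: [0.4, 0.4, -0.4]
width: 0.0437
```

send_rows:
  motion:
    - {"offset":[13.2,18.6,0],"turn":0}
    - {"offset":[13.2,18.6,0],"turn":0}
    - {"offset":[13.2,18.6,0],"turn":0}
    - {"offset":[13.2,18.6,0],"turn":0}
    - {"offset":[13.2,18.6,0],"turn":0}
    - {"offset":[13.2,18.6,0],"turn":0}
    - {"offset":[13.2,18.6,0],"turn":0}

```text
t: 19.45
eef_pos: [0.3784, 0.2697, 0.3068]
ee_rot: [-3.141, 0.001, -1.57]
force: [-0.0, 0.4, 0.2]
width: 0.0439
```

```bash
python3 w.py w7 .04 .06
```

```text
19.5 [0.37885952 0.27016527 0.30662683] [-3.14065706e+00  1.10330411e-03 -1.56987703e+00] 0.04391858505018977 [-0.3439961   0.44310156 -0.73369653]
low z [-0.00103238 -0.0002075   0.00210705]
[270.21705426 208.1369509 ] 774 zmax 0.049767353123170155 mean [0.37867251 0.26043672 0.04747995] box [0.3784718  0.26093482] [0.02140773 0.02158139]
```

send_rows:
  motion:
    - {"offset":[0.9,0,0],"turn":0}
    - {"offset":[0.9,0,4],"turn":0}
    - {"offset":[0.9,0,7.5],"turn":0}
    - {"offset":[0.9,0,9.7],"turn":0}
    - {"offset":[0.9,0,10.4],"turn":0}
    - {"offset":[0.9,0,10.4],"turn":0}
    - {"offset":[0.9,0,10.4],"turn":0}

```text
t: 20.2
eef_pos: [0.3791, 0.2612, 0.2028]
ee_rot: [-3.141, 0.001, -1.57]
force: [0.5, -0.1, 0.1]
width: 0.0437
```

send_rows:
  motion:
    - {"offset":[0,0,0],"turn":0}
    - {"offset":[0,0,0],"turn":0}
    - {"offset":[0,0,0],"turn":0}
    - {"offset":[0,0,0],"turn":0}
    - {"offset":[0,0,0],"turn":0}
    - {"offset":[0,0,0],"turn":0}
    - {"offset":[0,0,0],"turn":0}
    - {"offset":[0,0,0],"turn":0}
  hand: -1
  squeeze: 35

```text
t: 21.0
eef_pos: [0.3787, 0.2611, 0.2028]
ee_rot: [-3.141, 0.001, -1.57]
force: [-0.7, -0.5, 7.2]
width: 0.0213
```

send_rows:
  motion:
    - {"offset":[0,0,-3],"turn":0}
    - {"offset":[0,0,-6],"turn":0}
    - {"offset":[0,0,-8],"turn":0}
    - {"offset":[-2,-4.5,-8],"turn":0}
    - {"offset":[-4,-9,-8],"turn":0}
    - {"offset":[-6,-13.5,-8],"turn":0}
    - {"offset":[-7.9,-18.5,-8],"turn":0}
    - {"offset":[-7.9,-18.5,-8],"turn":0}

```text
t: 21.8
eef_pos: [0.5678, 0.3413, 0.2799]
ee_rot: [-3.141, -0.001, -1.572]
force: [-2.9, -0.9, -5.3]
width: 0.0211
```

send_rows:
  motion:
    - {"offset":[0,0,2],"turn":0}
    - {"offset":[0,0,4.5],"turn":0}
    - {"offset":[0,0,6.3],"turn":0}
    - {"offset":[0,0,7],"turn":0}
    - {"offset":[0,0,7.2],"turn":0}
    - {"offset":[0,0,7.3],"turn":0}
    - {"offset":[0,0,7.4],"turn":0}
    - {"offset":[0,0,7.4],"turn":0}

```text
t: 22.6
eef_pos: [0.5637, 0.34, 0.2091]
ee_rot: [-3.141, 0.001, -1.57]
force: [-0.7, 0.7, -4.5]
width: 0.0212
```

send_rows:
  motion:
    - {"offset":[0,0,0.1],"turn":0}
    - {"offset":[0,0,0.1],"turn":0}
    - {"offset":[0,0,0.2],"turn":0}
    - {"offset":[0,0,0.2],"turn":0}

```text
t: 23.0
eef_pos: [0.5637, 0.3399, 0.207]
ee_rot: [-3.141, 0.0, -1.57]
force: [-1.0, -0.8, 3.0]
width: 0.0212
```

send_rows:
  motion:
    - {"offset":[0,0,0],"turn":0}
    - {"offset":[0,0,0],"turn":0}
    - {"offset":[0,0,0],"turn":0}
    - {"offset":[0,0,0],"turn":0}
    - {"offset":[0,0,-3],"turn":0}
    - {"offset":[0,0,-7],"turn":0}
    - {"offset":[0,0,-10],"turn":0}
    - {"offset":[0,0,-10],"turn":0}
  hand: 0

```text
t: 23.8
eef_pos: [0.5647, 0.3408, 0.3116]
ee_rot: [-3.135, 0.005, -1.569]
force: [-0.2, 1.1, 0.4]
width: 0.044
```

send_rows:
  motion:
    - {"offset":[32,12.8,0],"turn":0}
    - {"offset":[32,12.8,0],"turn":0}
    - {"offset":[32,12.8,0],"turn":0}
    - {"offset":[32,12.8,0],"turn":0}
    - {"offset":[32,12.8,0],"turn":0}
    - {"offset":[32,12.8,0],"turn":0}
    - {"offset":[32,12.8,0],"turn":0}
    - {"offset":[32,12.8,0],"turn":0}

```text
t: 24.6
eef_pos: [0.4328, 0.0161, 0.3057]
ee_rot: [3.14, -0.0, -1.574]
force: [0.4, -0.0, 0.4]
width: 0.0438
```

```bash
python3 w.py w8 .008 .04; python3 - <<'E'
from h import *
d=dict(np.load("w8.npz")); P=pts(d); Z=P[...,2]
m=((Z>.007)&(Z<.035)&(abs(P[...,0]-.436)<.05)&(P[...,1]<.13)&(P[...,1]>-.11)).astype(np.uint8)
k,l,st,c=cv2.connectedComponentsWithStats(m); i=1+np.argmax(st[1:,4]); q=P[l==i]
print(len(q),q.min(0),q.max(0),cv2.minAreaRect((q[:,:2]*1000).astype(np.float32)))
h=q[(q[:,1]<.045)&(q[:,2]>.018)]; print("handle fit",cv2.fitLine((h[:,:2]).astype(np.float32),cv2.DIST_L2,0,.001,.001).ravel(), np.median(h[:,2]))
for y in (-.05,-.02,0,.015,.03): b=h[abs(h[:,1]-y)<.004]; print(y,b[:,0].min(),b[:,0].max())
d=cam("scene"); cv2.imwrite("pics/s2.png",cv2.resize(d["frame"][140:310,80:460],None,fx=2,fy=2))
E
```

```text
24.65 [0.43438512 0.01771952 0.30618539] [-3.14151045e+00  3.00395976e-04 -1.57336023e+00] 0.043865414570453766 [1.26083554 0.51135261 0.56134134]
low z [-0.00084023  0.00017317  0.00250165]
[131.89228223 144.68527155] 6647 zmax 0.013998822560426283 mean [ 0.5345229  -0.03061757  0.0107074 ] box [ 0.53911167 -0.00557672] [0.06750506 0.16671453]
[267.06592798 207.5065097 ] 7220 zmax 0.026605823752614 mean [ 0.43443889 -0.00404405  0.02265785] box [0.43418364 0.01123136] [0.02503459 0.15083939]
[  9.94104478 257.31977612] 2680 zmax 0.026558744265312573 mean [0.64007257 0.06710468 0.02378613] box [0.64104649 0.0590971 ] [0.01061211 0.09050908]
[292.59502551 364.11989796] 1568 zmax 0.023078293745458223 mean [0.41298007 0.15722939 0.01994783] box [0.41311658 0.15979814] [0.04840914 0.03718219]
7234 [ 0.41350935 -0.06418834  0.00703797] [0.45854746 0.10200808 0.02660582] ((434.0220031738281, 18.79114532470703), (166.3712921142578, 44.96872329711914), 88.09568786621094)
handle fit [ 0.01899899  0.9998195   0.43420592 -0.01315124] 0.02268314143204897
-0.05 0.42174963508240687 0.44571674542769607
-0.02 0.4221674669417585 0.4463957006163527
0 0.4227145766440366 0.4459655417222185
0.015 0.42338241930557896 0.44623188903200567
0.03 0.42326251755396804 0.44647788302005015
```

View pics/w8.png

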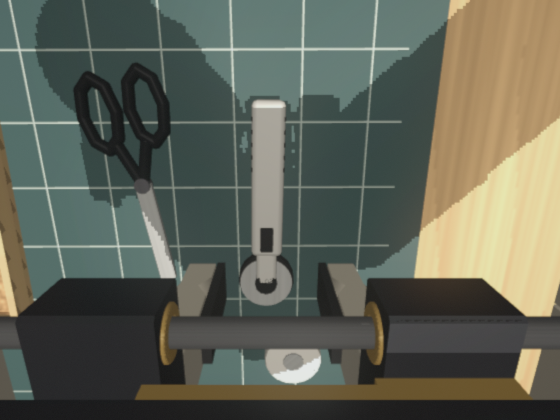

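View pics/s2.png

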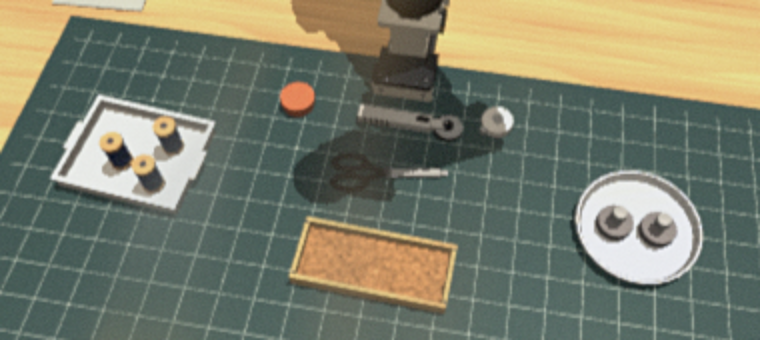

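The cutter's handle spans rows 100–255 near column 267, its head is at (265,285), and the scissors are clear. The scene view shows all three spools in the tray and both weights flat and side by side in the dish.

send_rows:
  motion:
    - {"offset":[0,-0.1,4],"turn":0}
    - {"offset":[0,-0.1,8],"turn":0}
    - {"offset":[0,-0.1,11],"turn":0}
    - {"offset":[0,-0.1,12],"turn":0}
    - {"offset":[0,-0.1,12],"turn":0}
    - {"offset":[0,-0.1,12],"turn":0}

```text
t: 25.3
eef_pos: [0.4375, 0.0205, 0.1869]
ee_rot: [-3.141, 0.0, -1.569]
force: [-0.3, -0.5, 0.7]
width: 0.0438
```

send_rows:
  motion:
    - {"offset":[0,0,0],"turn":0}
    - {"offset":[0,0,0],"turn":0}
    - {"offset":[0,0,0],"turn":0}
    - {"offset":[0,0,0],"turn":0}
    - {"offset":[0,0,0],"turn":0}
    - {"offset":[0,0,0],"turn":0}
    - {"offset":[0,0,0],"turn":0}
    - {"offset":[0,0,0],"turn":0}
  hand: -1
  squeeze: 25

```text
t: 26.1
eef_pos: [0.4369, 0.0199, 0.187]
ee_rot: [-3.14, 0.001, -1.57]
force: [-1.8, 0.4, 8.0]
width: 0.0239
```

send_rows:
  motion:
    - {"offset":[0,0,-4],"turn":0}
    - {"offset":[0,0,-8],"turn":0}
    - {"offset":[0,0,-11],"turn":0}
    - {"offset":[0.3,-5,-11],"turn":1}
    - {"offset":[0.6,-10,-11],"turn":1}
    - {"offset":[0.9,-15,-11],"turn":1}
    - {"offset":[1.2,-20,-11],"turn":1}
    - {"offset":[1.5,-24.7,-11],"turn":1}

```text
t: 26.9
eef_pos: [0.6856, 0.0044, 0.2962]
ee_rot: [-3.142, 0.0, -1.588]
force: [0.6, 1.0, 0.6]
width: 0.0239
```

```bash
cat > t.py <<'E'
from h import *
s=get_state(); print(s["t"],s["eef_pos"],s["ee_rot"],s["force"],s["width"])
for n in("wrist","scene","side"):
    d=cam(n); cv2.imwrite(f"pics/{n}9.png",d["frame"]); P=pts(d); Z=P[...,2]
    m=((Z>.018)&(Z<.033)&(P[...,0]>.6)&(P[...,0]<.77)&(abs(P[...,1])<.15)).astype(np.uint8)
    q=P[m>0]; print(n,len(q),q.min(0),q.max(0),cv2.minAreaRect((q[:,:2]*1000).astype(np.float32)))
    m=(Z>.06)&(Z<.13)&(P[...,0]>.6)&(P[...,0]<.77)&(abs(P[...,1])<.15)
    q=P[m]; print("held",len(q),q.min(0),q.max(0),cv2.minAreaRect((q[:,:2]*1000).astype(np.float32)) if len(q) else"")
E
python3 t.py
```

```text
26.9 [0.68555807 0.00435667 0.29618107] [-3.14155451e+00  8.38520098e-05 -1.58808695e+00] [0.62436633 0.97584363 0.61714039] 0.023884827156228798
wrist 5692 [ 0.63238714 -0.10373608  0.01800703] [0.73273299 0.04815944 0.02732842] ((682.5532836914062, -27.147850036621094), (150.2694854736328, 95.38813018798828), 87.9105224609375)
held 3929 [ 0.65708804 -0.08028297  0.11531637] [0.71233192 0.06485147 0.12999907] ((684.6763916015625, -7.801170349121094), (144.8369140625, 55.249176025390625), 89.3467025756836)
scene 385 [ 0.64045378 -0.10447563  0.01803043] [0.73754568 0.11856651 0.03005179] ((686.6553955078125, 6.950996398925781), (221.21368408203125, 96.3937759399414), 88.5647201538086)
held 336 [ 0.67163521 -0.08141597  0.11010183] [0.71711409 0.08472376 0.12999176] ((688.2496337890625, 2.3046875), (165.19668579101562, 45.398719787597656), 83.9079818725586)
side 584 [ 0.63205906 -0.10917921  0.01801506] [0.73936276 0.1166765  0.02756811] ((685.08349609375, 4.4802093505859375), (224.27488708496094, 100.37353515625), 87.365234375)
held 457 [ 0.65884549 -0.08631567  0.10881409] [0.71641646 0.07664931 0.1299922 ] ((687.0712280273438, -3.5928497314453125), (56.36635208129883, 162.14395141601562), 9.942837715148926)
```

View pics/wrist9.png

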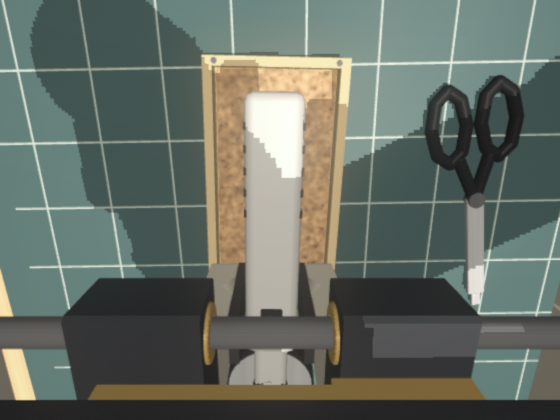

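send_rows:
  motion:
    - {"offset":[-0.35,0.2,0],"turn":1}
    - {"offset":[-0.35,0.2,3],"turn":1}
    - {"offset":[-0.35,0.2,6],"turn":1}
    - {"offset":[-0.35,0.2,8.5],"turn":1}
    - {"offset":[-0.35,0.2,9.6],"turn":1}
    - {"offset":[-0.35,0.2,10],"turn":1}
    - {"offset":[-0.35,0.2,10.1],"turn":1}
    - {"offset":[-0.35,0.2,10.1],"turn":1}

```text
t: 27.85
eef_pos: [0.6821, 0.0086, 0.1967]
ee_rot: [-3.14, 0.0, -1.605]
force: [0.1, -0.1, -0.6]
width: 0.0238
```

send_rows:
  motion:
    - {"offset":[0,0,0.1],"turn":0}
    - {"offset":[0,0,0.1],"turn":0}
    - {"offset":[0,0,0.2],"turn":0}
    - {"offset":[0,0,0.2],"turn":0}

```text
t: 28.25
eef_pos: [0.6818, 0.0084, 0.1933]
ee_rot: [-3.141, 0.0, -1.605]
force: [-0.3, -0.2, 0.4]
width: 0.0239
```

send_rows:
  motion:
    - {"offset":[0,0,0.1],"turn":0}
    - {"offset":[0,0,0.1],"turn":0}
    - {"offset":[0,0,0.2],"turn":0}
    - {"offset":[0,0,0.2],"turn":0}

```text
t: 28.65
eef_pos: [0.6817, 0.0084, 0.1931]
ee_rot: [-3.141, -0.0, -1.605]
force: [-6.7, 1.1, 12.8]
width: 0.0236
```

send_rows:
  motion:
    - {"offset":[0,0,-0.1],"turn":0}
    - {"offset":[0,0,-0.1],"turn":0}
    - {"offset":[0,0,-0.1],"turn":0}
    - {"offset":[0,0,-0.1],"turn":0}
    - {"offset":[0,0,-3],"turn":0}
    - {"offset":[0,0,-7],"turn":0}
    - {"offset":[0,0,-11],"turn":0}
    - {"offset":[0,0,-14],"turn":0}
  hand: -0.22

```text
t: 29.45
eef_pos: [0.6821, 0.0084, 0.3338]
ee_rot: [-3.14, 0.0, -1.605]
force: [1.1, 0.3, -0.4]
width: 0.0341
```

send_rows:
  motion:
    - {"offset":[-10,20,-5],"turn":0}
    - {"offset":[-10,20,-5],"turn":0}
    - {"offset":[-10,20,-5],"turn":0}
    - {"offset":[-10,20,-5],"turn":0}
    - {"offset":[-10,20,-5],"turn":0}
    - {"offset":[-10,20,-5],"turn":0}
    - {"offset":[-10,20,-5],"turn":0}
    - {"offset":[-10,20,-5],"turn":0}

```text
t: 30.25
eef_pos: [0.4858, 0.1151, 0.381]
ee_rot: [3.141, -0.0, -1.606]
force: [-0.7, 0.2, -0.5]
width: 0.0344
```

```bash
python3 - <<'E'
from h import *
s=get_state(); print(s["t"],s["eef_pos"],s["force"],s["qd"])
for n in("scene","side"):
    d=cam(n); np.savez(f"{n}0.npz",**d); im=d["frame"]
    im=im[140:310,80:460] if n=="scene" else im[110:360,140:520]
    cv2.imwrite(f"pics/{n}f.png",cv2.resize(im,None,fx=2,fy=2))
E
python3 m.py | grep -v "zmax 0.01"
```

```text
30.25 [0.48579444 0.11513428 0.38097128] [-0.7061588   0.20051756 -0.54708715] [-0.01180656  0.01449948  0.00275945  0.00060413 -0.00082759 -0.00219449]
scene mat z [ 0.0021 -0.4353]
[228. 189.] 225 zmax 0.032 top [ 0.4236 -0.1627] topbox [ 0.4294 -0.1653] rect [ 430. -164.] [52. 54.] 7.6
[149. 216.] 2024 zmax 0.072 top [ 0.578  -0.3587] topbox [ 0.5774 -0.3679] rect [ 569. -378.] [205. 173.] 89.3
[328. 201.] 186 zmax 0.024 top [0.4184 0.1545] topbox [0.4193 0.1538] rect [420. 154.] [44. 49.] 0.7
[399. 251.] 1563 zmax 0.055 top [0.5667 0.3696] topbox [0.5669 0.3688] rect [565. 373.] [179. 180.] 19.2
[267. 272.] 2447 zmax 0.034 top [ 0.6821 -0.0108] topbox [ 0.6863 -0.0124] rect [681.   7.] [222. 108.] 88.6
[428. 376.] 623 zmax 0.075 top [0.8942 0.4364] topbox [0.9056 0.4521] rect [906. 452.] [55. 89.] 89.7
[445. 400.] 41 zmax 0.072 top [0.9435 0.4723] topbox [0.944  0.4727] rect [943. 473.] [ 3. 16.] 57.1
side mat z [0.0007 0.1801]
[283. 105.] 554 zmax 0.075 top [0.9043 0.4337] topbox [0.9039 0.4476] rect [903. 447.] [61. 95.] 89.5
[213. 147.] 1019 zmax 0.054 top [0.5631 0.3623] topbox [0.5625 0.3677] rect [564. 370.] [180. 181.] 9.0
[325. 187.] 2012 zmax 0.031 top [ 0.6797 -0.0141] topbox [0.6829 0.0039] rect [684.   5.] [224.  99.] 87.4
[208. 199.] 249 zmax 0.023 top [0.413  0.1489] topbox [0.4132 0.1497] rect [414. 150.] [50. 50.] 88.6
[413. 288.] 3755 zmax 0.069 top [ 0.5753 -0.3657] topbox [ 0.5749 -0.3728] rect [ 568. -381.] [207. 161.] 84.5
[290. 264.] 488 zmax 0.028 top [ 0.4256 -0.1683] topbox [ 0.4262 -0.1682] rect [ 426. -168.] [54. 54.] 32.3
```

View pics/scenef.png

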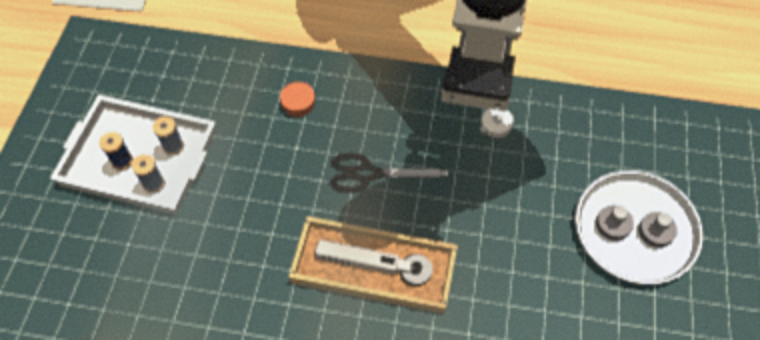

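View pics/sidef.png

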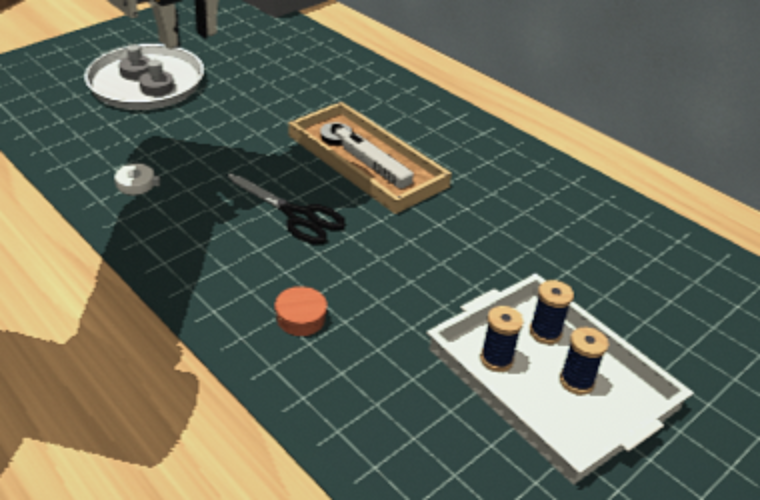

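All in place. The cutter lies flat inside the tray (zmax 0.031, against an expected 0.028), the scissors are untouched and the gripper is clear. I'm handing in.

```bash
python3 -c "
from station import *
print(job_done())"
```

```text
the job is handed in; nothing more can be done
None
```

The job is handed in after about 30 s of robot time: both spools went into the white tray, then both weights into the round dish, then the cutter into the plywood tray.

- **Spools:** all three stand upright. The side-camera reading of the spool already in the tray matched its starting position.
- **Weights:** both stand flat on the dish floor, about 62 mm apart centre to centre.
- **Cutter:** it lies lengthwise and flat inside the plywood tray. I set it down with about 13 N of contact, then backed off 1 mm before releasing.
- **Scissors:** the final pictures show them where they lay at the start. I checked this by eye and did not remeasure them.

- **First spool regripped:** the first close on spool_b was too high, probably on the upper disc. I opened, went 11–12 mm lower and gripped it again.
- **Small disagreements:** the scene and side cameras differed by about 5 mm, so I took grasp points from close wrist views. Measured tops read about 2–3 mm high, which fits a mat about 2 mm thick. The spools gripped at about 32.4 mm against the 31 mm listed.

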